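# Add four laps on the click-stop dial

## Robot

A 6-joint arm with a two-finger parallel gripper is mounted at the origin on the work surface; the furniture and walls round the work are solid. World frame = base frame: x ahead of the robot, y to its left, z up, the work surface at z = 0. Lengths are in m, angles in rad, forces in N, time in s.
With the tool pointing down it reaches from about 0.3 to 0.875 m from the base axis. Payload 4.2 kg.
Tool frame: the origin (TCP) lies between the finger pads; the fingertips stand 22 mm ahead of it and the grasp point (between the pads) lies 3 mm ahead of it (env.tips_ahead is the distance from the TCP to the fingertips, in m); z points along the fingers, y is the line along which they close (so a half turn about z gives the same grasp; the last joint's range is limited). The gripper opens to 85 mm and grips with 20 to 120 N. Pads are 22 mm wide; open, the fingers measure 114 mm over their backs; the gripper's body (76 mm by 85 mm) begins 54 mm behind the grasp point. The pads swing forward as they close: fully open they stand 13 mm farther back than shut.
Start: joints at [1.136, 0.32, 1.565, -0, 1.257, -0.02], TCP at [0.232, 0.526, 0.253] pointing down, gripper open.
Joint ranges: [-3.11, 3.11], [-0.84, 2.01], [0.21, 2.61], [-1.34, 4.49], [0.05, 2.63], [-2.56, 2.56]. Speed limits (rad/s): [2.57, 2.57, 3.14, 3.14, 3.14, 3.14].

## Interface

Orientations are given as [roll, pitch, yaw] about the fixed x, y, z axes, in that order (R = Rz(yaw) Ry(pitch) Rx(roll)).
In Python, from workcell import env gives the robot as it stands.
- The arm moves only by the tool drive_tool, never from a script. Its argument "targets" is a list of rows, each an object with "offset": the shift along the tool's x, y, z in cm, a list of three; "rotation": the turn, a rotation vector about the tool's x, y, z in rad, a list of three; "hand": the closure, from -1 (fully open) to 1 (shut), so that 0 is half open. A call has 1 to 12 rows; each row is the pose to reach, as a shift and turn from the pose commanded when the call began, along the tool's axes at that moment; what a row does not reach only later rows make up. A row lasts 1/10 s, in which the tool goes at most 50 mm and 8.59 degrees, less where a joint would pass 70% of its speed; a pose out of reach is approached as far as the arm can. A call with a gripper value outside its range is refused whole. The fingers move at their own pace and stop on an object; "squeeze" is the grip in N (left out, the last holds). Time passes only in rows, so rows that repeat a pose let the fingers close. It gives the time, the measured TCP pose, the force, the opening and the grip force at its end, in the units of the state.
- env.get_obs(): the state, without advancing time (a new reading comes with each control period).
- env.snapshot(name): name is "side" or "top" or "wrist"; returns a dict with "frame" (384x512x3 uint8, red, green, blue), "fx", "fy", "cx", "cy" (pixels), "k1" (the pictures are not rectified: a ray, as slopes to the right and down, at radius r is drawn at 1 + k1 r^2 times it, then the intrinsics apply), "extrinsics" (4x4, takes a point from camera to world coordinates); the wrist camera has in their place "hand_eye" (4x4, takes a point from camera to tool coordinates, whose origin is the TCP and whose axes are the flange's). Camera axes: x right, y up, looking along -z (the intrinsics and any distortion apply to the point x, -y, -z); pixel columns grow to the right and rows downward; lengths in m; the calibration is good to about 2 mm. A picture is of the moment at which its call begins: read the wrist's pose just before it. There is no depth.
- env.hand_in(): hands the job in; it is judged then, once.
The state is a dict: "time_s": time; "qpos": joint angles; "qd": joint speeds; "joint_efforts": joint torques, N m; "tool_pos": TCP position; "ee_rot": TCP orientation; "contact_force": force on the tool from outside, world axes, zero at the start; "wrist_torque": the same for the moment, N m; "opening": finger opening in m; "gripper_force": force on a finger pad.
Only numpy, scipy, OpenCV 4.12 (cv2) and the standard library are available. Lean on these libraries where they do the work, as an engineer would, in place of code of your own. Each camera call takes 0.05 s, during which the arm holds its last target. There are 200 camera calls.

## Task

The race is to be four laps longer: with a fingertip against the red-capped post, gently push the lap dial round clockwise (seen from above) by exactly four clicks, never going past the fourth, and leave it resting in that click. Then press the green button fully down with a fingertip to store the setting, and let it spring back. Grip nothing, do not press the button before the dial is set, and leave the glue bottle, the cone and the tyres where they stand.

Things in the scene. Friction and masses are not known exactly. Their poses are not given: they have to be found in the camera images.
- lap_unit: lap selector: dark box with a grey top plate, 110 mm (its x) by 170 mm (its y) by 50 mm tall, screwed to the table so it does not move; origin at the centre of its underside, z up. The dial stands on the +y half, the green button at its (x -22, y -58 mm), a small amber display window at (30, -58)
- dial_axis (a point): point on the dial's upright turning axis, at the height of the dial's flat top face (62 mm above the table). The grey ribbed dial is 84 mm across and 11 mm thick
- post_top (a point): centre of the top of the finger post: a steel peg with a red cap, 10 mm in diameter, standing 20 mm tall on the dial's top face, 32 mm from the dial axis; it turns with the dial, and a white line on the dial runs through its foot. The top is 82 mm above the table
- lap_dial (a joint): dial angle, rad, growing clockwise seen from above. Ten click stops 24 degrees (0.419 rad) apart at 0 ... 3.770, each with a white tick on the box that the post points at; end stops just beyond. Starts in one of the first four. Some 4 to 6 N at the post climbs out of a stop; past half way (12 degrees) the dial snaps on into the next stop and stays; let go sooner, it snaps back
- set_button (a joint): travel of the green button in m: 0 up, 0.006 fully down; it springs back up when released and takes about 5 N
- set_button_top (a point): centre of the top face of the round green push button, 24 mm across, in a black collar 40 mm across; the top is 68 mm above the table when up, and it is pressed straight down
- glue: loose white glue bottle with a red cap, 31 mm across, 86 mm tall, standing behind the box; origin at the centre of its underside; bystander
- cone: loose orange traffic cone, 26 mm square foot, 30 mm tall, standing in front of the box; origin at the centre of its underside; bystander
- tyres: loose stack of a white and a red toy tyre, 37 mm across, 24 mm tall, standing in front of the box; origin at the centre of its underside; bystander

How it is judged:
By the outcome, as a careful person would: the job done as asked, in the order asked, and still so for the second after the job is handed in, with the robot touching nothing.
It also fails if it takes over 53 s, if anything falls off the work surface, if the arm or the gripper's body presses on something with over 40 N, if the wrist force passes 120 N, or if a joint passes its speed limit or range.

## Working session

There is one attempt and no reset: what is moved stays moved. The work goes in short steps, Python scripts to look and compute and a tool call to move; the robot and the scene stay as the last step left them, time stands still between calls to the robot, and variables do not carry over. Pictures are saved under pics/ and viewed, at most 10 in all, crops included, and the job is handed in when it is done.

Besides the shell and the picture viewer there is one more tool, called in YAML: its name, and indented under it one key for each argument. drive_tool: Moves the arm, as the interface text tells. Its arguments: {"type":"object","properties":{"targets":{"type":"array","items":{"type":"object","properties":{"offset":{"type":"array","items":{"type":"number"}},"rotation":{"type":"array","items":{"type":"number"}},"hand":{"type":"number"}}}},"squeeze":{"type":"number"}},"required":["targets"]}

```bash
mkdir -p pics; cat > h.py <<'E'
import numpy as np, cv2
from workcell import env
from scipy.spatial.transform import Rotation as R
def ray(s,u,v,T):
    K=np.array([[s['fx'],0,s['cx']],[0,s['fy'],s['cy']],[0,0,1.]])
    d=np.array([(u-s['cx'])/s['fx'],(v-s['cy'])/s['fy']]); p=d.copy()
    for _ in range(20): p=d/(1+s['k1']*(p@p))
    return T[:3,3],T[:3,:3]@np.array([p[0],-p[1],-1])
def at(s,u,v,z,T=None):
    o,d=ray(s,u,v,s['extrinsics'] if T is None else T); return o+d*(z-o[2])/d[2]
def proj(s,P,T=None):
    T=s['extrinsics'] if T is None else T
    c=np.linalg.inv(T)@np.r_[P,1]; a=np.array([c[0]/-c[2],-c[1]/-c[2]]); a*=1+s['k1']*(a@a)
    return a*[s['fx'],s['fy']]+[s['cx'],s['cy']]
def snap(n,f):
    o=env.get_obs(); s=env.snapshot(n); cv2.imwrite('pics/'+f,s['frame'][:,:,::-1]); 
    if n=='wrist':
        T=np.eye(4);T[:3,:3]=R.from_euler('xyz',o['ee_rot']).as_matrix() if len(o['ee_rot'])==3 else 0;T[:3,3]=o['tool_pos'];s['extrinsics']=T@s['hand_eye']
    np.save('pics/'+f+'.npy',s,allow_pickle=True); return s
def load(f): return np.load('pics/'+f+'.npy',allow_pickle=True).item()
E
python3 - <<'E'
from h import *
print(env.get_obs(), env.tips_ahead)
for n in('top','side'):
    s=snap(n,n+'1.png'); print(s['extrinsics'].round(3),s['fx'],s['k1'])
a=[cv2.imread(f'pics/{n}1.png') for n in('top','side')]
cv2.imwrite('pics/both.png',cv2.resize(np.vstack(a),None,fx=.78,fy=.78))
E
```

```text
{'time_s': 0.0, 'qpos': array([ 1.13598000e+00,  3.20279422e-01,  1.56569223e+00, -1.19614218e-05,
        1.25738509e+00, -2.00215928e-02]), 'qd': array([-7.97824222e-06,  1.68782039e-05,  8.45581120e-04,  1.73510112e-04,
       -1.14658031e-04, -8.30344898e-04]), 'joint_efforts': array([-5.19574314e-04, -4.15518343e+01, -2.34157383e+01, -2.11050046e-04,
        8.23972863e-03, -2.49854025e-05]), 'tool_pos': array([0.23155357, 0.52583213, 0.25248426]), 'ee_rot': array([-3.13982870e+00, -2.39474392e-05,  2.72680159e+00]), 'contact_force': array([-0.17711983, -0.39099444,  0.19999978]), 'wrist_torque': array([-0.01035591,  0.0283795 , -0.0016319 ]), 'gripper_force': 0.0, 'opening': 0.08563379010372943} 0.022
[[ 0.026  0.983 -0.183  0.387]
 [-0.999  0.021 -0.026  0.16 ]
 [-0.022  0.183  0.983  0.972]
 [ 0.     0.     0.     1.   ]] 493.00626577469944 0.05007362331129949
[[-0.963  0.085 -0.257  0.304]
 [-0.27  -0.369  0.89   1.007]
 [-0.019  0.926  0.378  0.454]
 [ 0.     0.     0.     1.   ]] 482.29085395910874 -0.022136188893587948
```

View pics/top1.png

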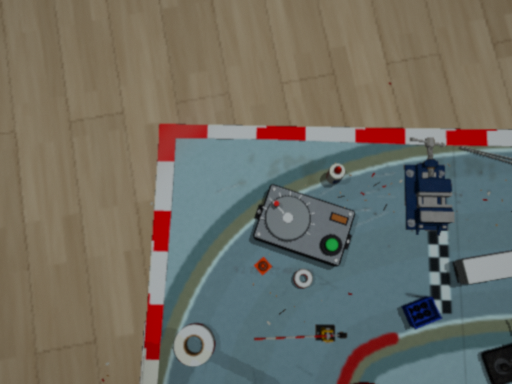

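View pics/side1.png

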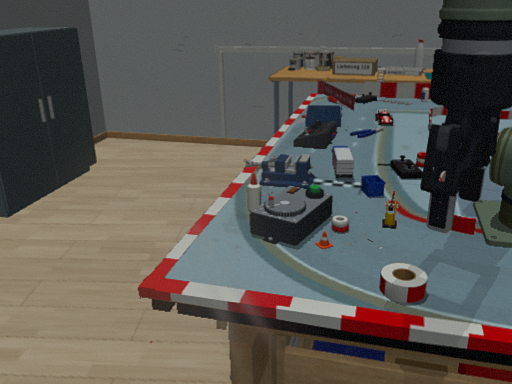

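The top view shows the lap unit at about (303,225), with the dial at (287,217), the red post at (277,204) and the green button at (331,244). The glue is at (338,171), the cone at (263,266) and the tyres at (303,278). The side view agrees with this. Next I'll compute positions and zoom in.

```bash
python3 - <<'E'
from h import *
s=load('top1.png')
def cen(m,lo):
    m=m.astype(np.uint8); n,l,st,c=cv2.connectedComponentsWithStats(m)
    return [(c[i].round(1),st[i][4]) for i in range(1,n) if st[i][4]>=lo]
f=s['frame'].astype(int); w=np.zeros(f.shape[:2],bool); w[165:300,235:365]=1
r,g,b=f[...,0],f[...,1],f[...,2]
print('red',cen(w&(r>g+60)&(r>b+50),4)); G=cen(w&(g>r+60)&(g>b+40),20); print('green',G)
print('btn',at(s,*G[0][0],.068))
c=s['frame'][175:275,243:363]; cv2.imwrite('pics/crop1.png',cv2.resize(c,None,fx=6,fy=6,interpolation=cv2.INTER_CUBIC)[:,:,::-1])
for p,z in(((287,217),.062),((338,171),.086),((263,266),.03),((303,278),.024)): print(at(s,*p,z))
E
```

```text
red [(array([338., 169.]), np.int32(23)), (array([276., 203.]), np.int32(21)), (array([262.6, 265.8]), np.int32(114)), (array([262.5, 265.3]), np.int32(14))]
green [(array([331.5, 244.2]), np.int32(126))]
btn [0.44480805 0.05000562 0.068     ]
[0.49315337 0.13119379 0.062     ]
[0.57704463 0.04013034 0.086     ]
[0.40325365 0.17395752 0.03      ]
[0.38311509 0.09825307 0.024     ]
```

View pics/crop1.png

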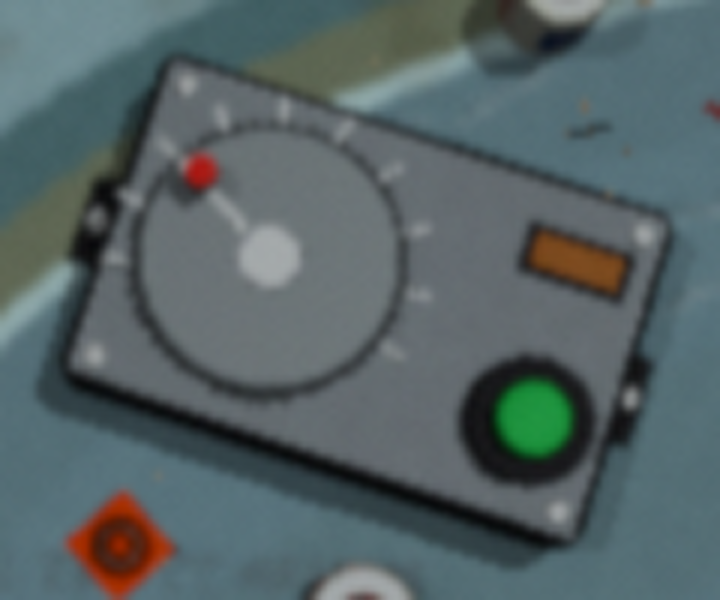

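The post stands at the third tick (index 2), so the target is the seventh tick, at crop (391,171). I'll fit the geometry from the ticks next.

```bash
cat >> h.py <<'E'
def fit(s,ticks,hub,post,btn):
    from scipy.optimize import least_squares
    P=np.array([at(s,*t,.05)[:2] for t in ticks])
    f=lambda q:np.hypot(*(P-q[:2]).T)-q[2]
    q=least_squares(f,[*P.mean(0),.05]).x
    pt=at(s,*post,.082)[:2]; h=at(s,*hub,.062)[:2]
    d=lambda a,c:np.degrees(np.arctan2(*(a-c)[::-1]))
    print('circle',q.round(4),'resid',np.abs(f(q)).max().round(4),'hub',h.round(4),'post',pt.round(4),'r',np.hypot(*(pt-q[:2])).round(4),np.hypot(*(pt-h)).round(4))
    print('ticks deg',[d(p,q[:2]).round(1) for p in P],'post deg',d(pt,q[:2]).round(1),d(pt,h).round(1),'btn',at(s,*btn,.068)[:2].round(4))
def toolshift(P,yaw=None):
    o=env.get_obs(); M=R.from_euler('xyz',o['ee_rot']).as_matrix()
    print('shift cm',(M.T@(np.array(P)-o['tool_pos'])*100).round(2), 'yaw',o['ee_rot'][2])
    if yaw is not None: print('rot',(M.T and 0) if 0 else R.from_matrix(M.T@R.from_euler('xyz',[np.pi,0,yaw]).as_matrix()).as_rotvec().round(3))
E
python3 - <<'E'
from h import *
s=load('top1.png')
c=lambda u,v:(243+(u+.5)/6-.5,175+(v+.5)/6-.5)
T=[c(*p) for p in[(118,258),(130,198),(165,143),(222,118),(284,108),(347,128),(391,171),(420,228),(421,295),(393,350)]]
fit(s,T,c(269,257),c(201,172),c(535,418))
C=[at(s,*c(*p),.05)[:2].round(4) for p in[(175,58),(668,215),(573,540),(70,370)]]; print(C)
toolshift([.47,.16,.2],np.radians(135))
E
```

```text
circle [0.4934 0.1298 0.0478] resid 0.0012 hub [0.4924 0.1304] post [0.5155 0.1521] r 0.0314 0.0317
ticks deg [np.float64(91.2), np.float64(67.8), np.float64(43.2), np.float64(19.6), np.float64(-4.5), np.float64(-29.5), np.float64(-52.9), np.float64(-77.2), np.float64(-102.4), np.float64(-125.6)] post deg 45.2 43.1 btn [0.4447 0.0496]
[array([0.5564, 0.1607]), array([0.5099, 0.0059]), array([0.4091, 0.0359]), array([0.4571, 0.1913])]
shift cm [-36.57 -23.87   5.29] yaw 2.726818013406445
rot [-0.002  0.     0.371]
```

```bash
python3 - <<'E'
from h import *
toolshift([.500,.170,.22],np.radians(133.5))
print(env.snapshot('wrist')['hand_eye'].round(3))
E
```

```text
shift cm [-38.91 -21.75   3.29] yaw 2.726818013406445
rot [-0.002  0.     0.397]
[[-0.     0.944  0.329  0.086]
 [ 1.     0.    -0.    -0.   ]
 [-0.     0.329 -0.944 -0.121]
 [ 0.     0.     0.     1.   ]]
```

drive_tool:
  targets:
    - {"offset":[-4,-2.2,0],"rotation":[0,0,0.04],"hand":1}
    - {"offset":[-8,-4.4,0],"rotation":[0,0,0.08],"hand":1}
    - {"offset":[-12,-6.6,0],"rotation":[0,0,0.12],"hand":1}
    - {"offset":[-16,-8.8,0.5],"rotation":[0,0,0.16],"hand":1}
    - {"offset":[-20,-11,1],"rotation":[0,0,0.2],"hand":1}
    - {"offset":[-24,-13.2,1.5],"rotation":[0,0,0.24],"hand":1}
    - {"offset":[-28,-15.4,2],"rotation":[0,0,0.29],"hand":1}
    - {"offset":[-32,-17.7,2.5],"rotation":[0,0,0.33],"hand":1}
    - {"offset":[-35.5,-20,3],"rotation":[-0.002,0,0.37],"hand":1}
    - {"offset":[-38.9,-21.7,3.3],"rotation":[-0.002,0,0.397],"hand":1}
    - {"offset":[-38.9,-21.7,3.3],"rotation":[-0.002,0,0.397],"hand":1}
    - {"offset":[-38.9,-21.7,3.3],"rotation":[-0.002,0,0.397],"hand":1}

```text
time_s: 1.35
tool_pos: [0.5003, 0.1703, 0.2199]
ee_rot: [3.14, -0.001, 2.328]
contact_force: [-0.3, 0.2, -0.1]
opening: 0.0
gripper_force: 0.0
```

```bash
python3 - <<'E'
from h import *
s=snap('wrist','w1.png'); o=env.get_obs(); print(o['tool_pos'],o['ee_rot'],o['opening'],o['time_s'],o['qpos'])
for P in([.493,.130,.062],[.5162,.152,.082],[.4447,.0496,.068]): print(proj(s,P))
E
```

```text
[0.49988012 0.1710609  0.22007879] [ 3.14014225e+00 -1.31647002e-03  2.32948140e+00] 0.00014981319513828807 1.4 [ 0.30692503  0.27045543  1.72348398  0.00199404  1.1469238  -0.45257857]
[217.02459749 198.38023102]
[251.82241492 206.80575507]
[119.24493815 226.38884013]
```

View pics/w1.png

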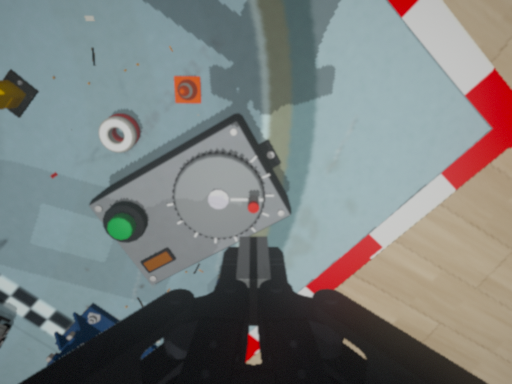

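The wrist view shows the hub at (218,199), the post at (253,207), the button at (123,222) and the fingertips at (253,240), which agrees with the top-view fit to about 2 mm. I'll refine the button and post from this picture, then descend.

```bash
python3 - <<'E'
from h import *
s=load('w1.png'); f=s['frame'].astype(int); r,g,b=f[...,0],f[...,1],f[...,2]
def cen(m):
    n,l,st,c=cv2.connectedComponentsWithStats(m.astype(np.uint8)); i=1+st[1:,4].argmax(); return c[i],st[i,4]
w=np.zeros(r.shape,bool); w[185:240,235:270]=1
G=cen((g>r+60)&(g>b+40)); Q=cen(w&(r>g+60)&(r>b+50)); print(G,Q)
print('btn',at(s,*G[0],.068),'post',at(s,*Q[0],.082),'hub',at(s,218,199,.062))
print('tip edges', at(s,238,238,.198),at(s,268,238,.198), at(s,203,198,.0621)) 
toolshift([.4997,.170,.092],np.radians(133.5))
for th in range(2,26,2):
    t=np.radians(th); print(th,t.round(3),(np.array([16*np.cos(t)-32*np.sin(t)-16,16*np.sin(t)+32*np.cos(t)-32])/10).round(2))
E
```

```text
(array([119.3161435 , 228.08520179]), np.int32(446)) (array([252.96, 207.04]), np.int32(100))
btn [0.44577197 0.04822799 0.068     ] post [0.51706172 0.15251294 0.082     ] hub [0.49405503 0.13015511 0.062     ]
tip edges [0.48911143 0.17109924 0.198     ] [0.49983292 0.18121245 0.198     ] [0.48338761 0.12150153 0.0621    ]
shift cm [-0.08 -0.1  12.81] yaw 2.329481401605535
rot [ 0.001 -0.001 -0.001]
2 0.035 [-0.11  0.05]
4 0.07 [-0.23  0.1 ]
6 0.105 [-0.34  0.15]
8 0.14 [-0.46  0.19]
10 0.175 [-0.58  0.23]
12 0.209 [-0.7   0.26]
14 0.244 [-0.82  0.29]
16 0.279 [-0.94  0.32]
18 0.314 [-1.07  0.34]
20 0.349 [-1.19  0.35]
22 0.384 [-1.32  0.37]
24 0.419 [-1.44  0.37]
```

drive_tool:
  targets:
    - {"offset":[-0.05,-0.1,2.5],"rotation":[0,0,0],"hand":1}
    - {"offset":[-0.05,-0.1,5],"rotation":[0,0,0],"hand":1}
    - {"offset":[-0.05,-0.1,7.5],"rotation":[0,0,0],"hand":1}
    - {"offset":[-0.05,-0.1,9.5],"rotation":[0,0,0],"hand":1}
    - {"offset":[-0.05,-0.1,11.2],"rotation":[0,0,0],"hand":1}
    - {"offset":[-0.05,-0.1,12.3],"rotation":[0,0,0],"hand":1}
    - {"offset":[-0.05,-0.1,12.8],"rotation":[0,0,0],"hand":1}
    - {"offset":[-0.05,-0.1,12.8],"rotation":[0,0,0],"hand":1}
    - {"offset":[-0.05,-0.1,12.8],"rotation":[0,0,0],"hand":1}

```text
time_s: 2.3
tool_pos: [0.5004, 0.1705, 0.093]
ee_rot: [3.138, 0.0, 2.33]
contact_force: [0.3, -0.7, 0.4]
opening: -0.0
gripper_force: 0.0
```

drive_tool:
  targets:
    - {"offset":[-0.1,0,0],"rotation":[0,0,0],"hand":1}
    - {"offset":[-0.2,0,0],"rotation":[0,0,0],"hand":1}
    - {"offset":[-0.3,0,0],"rotation":[0,0,0],"hand":1}
    - {"offset":[-0.4,0,0],"rotation":[0,0,0],"hand":1}
    - {"offset":[-0.5,0,0],"rotation":[0,0,0],"hand":1}
    - {"offset":[-0.5,0,0],"rotation":[0,0,0],"hand":1}

```text
time_s: 2.9
tool_pos: [0.5036, 0.1663, 0.0923]
ee_rot: [3.139, -0.0, 2.33]
contact_force: [0.0, 0.5, 0.1]
opening: 0.0
gripper_force: 0.0
```

drive_tool:
  targets:
    - {"offset":[-0.1,0,0],"rotation":[0,0,0],"hand":1}
    - {"offset":[-0.2,0,0],"rotation":[0,0,0],"hand":1}
    - {"offset":[-0.3,0,0],"rotation":[0,0,0],"hand":1}
    - {"offset":[-0.3,0,0],"rotation":[0,0,0],"hand":1}

```text
time_s: 3.3
tool_pos: [0.5057, 0.1642, 0.0923]
ee_rot: [3.14, -0.0, 2.33]
contact_force: [-0.7, -0.6, -0.1]
opening: 0.0001
gripper_force: 0.0
```

drive_tool:
  targets:
    - {"offset":[-0.1,0,0],"rotation":[0,0,0],"hand":1}
    - {"offset":[-0.1,0,0],"rotation":[0,0,0],"hand":1}

```text
time_s: 3.5
tool_pos: [0.5064, 0.1635, 0.0923]
ee_rot: [3.139, -0.0, 2.33]
contact_force: [-0.5, 0.4, -0.5]
opening: -0.0003
gripper_force: 0.0
```

drive_tool:
  targets:
    - {"offset":[-0.1,0,0],"rotation":[0,0,0],"hand":1}
    - {"offset":[-0.1,0,0],"rotation":[0,0,0],"hand":1}

```text
time_s: 3.7
tool_pos: [0.5067, 0.163, 0.0923]
ee_rot: [3.14, -0.001, 2.329]
contact_force: [-2.0, 2.1, 1.0]
opening: -0.0
gripper_force: 1.0
```

drive_tool:
  targets:
    - {"offset":[-0.11,0.05,0],"rotation":[0,0,0.035],"hand":1}
    - {"offset":[-0.23,0.09,0],"rotation":[0,0,0.07],"hand":1}
    - {"offset":[-0.34,0.13,0],"rotation":[0,0,0.105],"hand":1}
    - {"offset":[-0.46,0.17,0],"rotation":[0,0,0.14],"hand":1}
    - {"offset":[-0.58,0.2,0],"rotation":[0,0,0.175],"hand":1}
    - {"offset":[-0.7,0.23,0],"rotation":[0,0,0.209],"hand":1}
    - {"offset":[-0.82,0.26,0],"rotation":[0,0,0.244],"hand":1}
    - {"offset":[-0.82,0.26,0],"rotation":[0,0,0.244],"hand":1}

```text
time_s: 4.5
tool_pos: [0.5147, 0.1586, 0.0923]
ee_rot: [3.139, -0.0, 2.086]
contact_force: [-0.6, -0.5, 0.9]
opening: 0.0001
gripper_force: 0.0
```

```bash
cat >> h.py <<'E'
def postcheck(s,ax=(.4935,.1302)):
    f=s['frame'].astype(int); r,g,b=f[...,0],f[...,1],f[...,2]
    n,l,st,c=cv2.connectedComponentsWithStats(((r>g+50)&(r>b+40)).astype(np.uint8))
    for i in range(1,n):
        if st[i,4]<3: continue
        p=at(s,*c[i],.082)[:2]-ax
        if np.hypot(*p)<.05: print('post r',np.hypot(*p).round(4),'deg',np.degrees(np.arctan2(p[1],p[0])).round(1),st[i,4])
E
python3 - <<'E'
from h import *
postcheck(load('w1.png')); postcheck(load('top1.png'))
for n in('top','side','wrist'): print(n); postcheck(snap(n,n+'2.png'))
E
```

```text
post r 0.0325 deg 43.3 106
post r 0.0315 deg 44.4 23
top
side
wrist
```

drive_tool:
  targets:
    - {"offset":[-0.11,0.05,0],"rotation":[0,0,0.035],"hand":1}
    - {"offset":[-0.23,0.09,0],"rotation":[0,0,0.07],"hand":1}
    - {"offset":[-0.34,0.13,0],"rotation":[0,0,0.105],"hand":1}
    - {"offset":[-0.46,0.17,0],"rotation":[0,0,0.14],"hand":1}
    - {"offset":[-0.46,0.17,0],"rotation":[0,0,0.14],"hand":1}

```text
time_s: 5.15
tool_pos: [0.5183, 0.1553, 0.0923]
ee_rot: [3.14, -0.001, 1.946]
contact_force: [-0.7, -0.3, 0.5]
opening: -0.0001
gripper_force: 0.0
```

drive_tool:
  targets:
    - {"offset":[-0.11,0.05,0],"rotation":[0,0,0.035],"hand":1}
    - {"offset":[-0.23,0.09,0],"rotation":[0,0,0.07],"hand":1}
    - {"offset":[-0.23,0.09,0],"rotation":[0,0,0.07],"hand":1}

```text
time_s: 5.45
tool_pos: [0.5193, 0.1548, 0.0923]
ee_rot: [3.14, -0.004, 1.875]
contact_force: [-2.2, 4.7, 0.7]
opening: -0.0
gripper_force: 2.5
```

drive_tool:
  targets:
    - {"offset":[-0.11,0.05,0],"rotation":[0,0,0.035],"hand":1}
    - {"offset":[-0.23,0.09,0],"rotation":[0,0,0.07],"hand":1}
    - {"offset":[-0.23,0.09,0],"rotation":[0,0,0.07],"hand":1}

```text
time_s: 5.75
tool_pos: [0.5211, 0.1527, 0.0923]
ee_rot: [3.14, -0.003, 1.806]
contact_force: [-1.6, 3.1, 0.4]
opening: 0.0002
gripper_force: 1.8
```

drive_tool:
  targets:
    - {"offset":[-0.11,0.05,0],"rotation":[0,0,0.035],"hand":1}
    - {"offset":[-0.23,0.09,0],"rotation":[0,0,0.07],"hand":1}
    - {"offset":[-0.23,0.09,0],"rotation":[0,0,0.07],"hand":1}

```text
time_s: 6.05
tool_pos: [0.5229, 0.1497, 0.0923]
ee_rot: [3.14, -0.001, 1.737]
contact_force: [-0.4, -0.1, 0.4]
opening: 0.0001
gripper_force: 0.1
```

drive_tool:
  targets:
    - {"offset":[-0.11,0.05,0],"rotation":[0,0,0.035],"hand":1}
    - {"offset":[-0.23,0.09,0],"rotation":[0,0,0.07],"hand":1}
    - {"offset":[-0.23,0.09,0],"rotation":[0,0,0.07],"hand":1}

```text
time_s: 6.35
tool_pos: [0.5242, 0.1472, 0.0923]
ee_rot: [3.14, -0.001, 1.667]
contact_force: [-1.1, 0.1, 0.4]
opening: 0.0
gripper_force: 0.0
```

drive_tool:
  targets:
    - {"offset":[-0.11,0.05,0],"rotation":[0,0,0.035],"hand":1}
    - {"offset":[-0.23,0.09,0],"rotation":[0,0,0.07],"hand":1}
    - {"offset":[-0.23,0.09,0],"rotation":[0,0,0.07],"hand":1}

```text
time_s: 6.65
tool_pos: [0.5253, 0.1451, 0.0923]
ee_rot: [3.14, -0.001, 1.597]
contact_force: [-0.2, -1.1, 0.1]
opening: -0.0001
gripper_force: 0.0
```

```bash
python3 - <<'E'
from h import *
for n in('top','side','wrist'): print(n); postcheck(snap(n,n+'3.png'))
E
```

```text
top
side
wrist
```

View pics/wrist3.png

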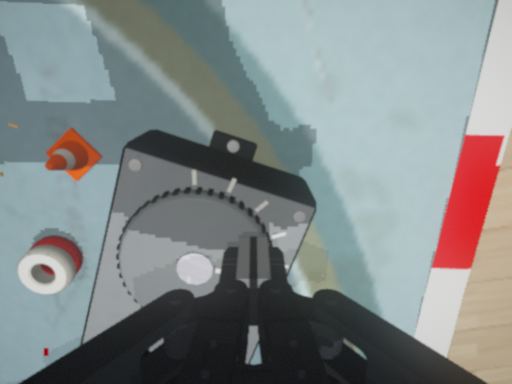

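The finger hides the post in the wrist view, as expected: fingers at (253,250), hub at (195,268). The force trace shows two snaps so far. I'll go on in small steps for click 3.

drive_tool:
  targets:
    - {"offset":[-0.11,0.05,0],"rotation":[0,0,0.035],"hand":1}
    - {"offset":[-0.23,0.09,0],"rotation":[0,0,0.07],"hand":1}
    - {"offset":[-0.23,0.09,0],"rotation":[0,0,0.07],"hand":1}

```text
time_s: 7.1
tool_pos: [0.5262, 0.1432, 0.0923]
ee_rot: [3.141, -0.002, 1.526]
contact_force: [0.0, 0.0, -0.2]
opening: 0.0
gripper_force: 0.3
```

drive_tool:
  targets:
    - {"offset":[-0.11,0.05,0],"rotation":[0,0,0.035],"hand":1}
    - {"offset":[-0.23,0.09,0],"rotation":[0,0,0.07],"hand":1}
    - {"offset":[-0.34,0.13,0],"rotation":[0,0,0.105],"hand":1}
    - {"offset":[-0.34,0.13,0],"rotation":[0,0,0.105],"hand":1}

```text
time_s: 7.5
tool_pos: [0.5274, 0.1409, 0.0923]
ee_rot: [3.141, -0.004, 1.421]
contact_force: [-0.3, 4.7, -1.1]
opening: -0.0001
gripper_force: 2.2
```

drive_tool:
  targets:
    - {"offset":[-0.11,0.05,0],"rotation":[0,0,0.035],"hand":1}
    - {"offset":[-0.23,0.09,0],"rotation":[0,0,0.07],"hand":1}
    - {"offset":[-0.23,0.09,0],"rotation":[0,0,0.07],"hand":1}

```text
time_s: 7.8
tool_pos: [0.528, 0.1376, 0.0923]
ee_rot: [3.141, -0.002, 1.352]
contact_force: [-1.0, 1.4, -0.4]
opening: -0.0
gripper_force: 0.9
```

drive_tool:
  targets:
    - {"offset":[-0.11,0.05,0],"rotation":[0,0,0.035],"hand":1}
    - {"offset":[-0.23,0.09,0],"rotation":[0,0,0.07],"hand":1}
    - {"offset":[-0.23,0.09,0],"rotation":[0,0,0.07],"hand":1}

```text
time_s: 8.1
tool_pos: [0.5282, 0.1344, 0.0923]
ee_rot: [3.141, -0.001, 1.282]
contact_force: [0.0, -0.6, 0.2]
opening: -0.0002
gripper_force: 0.0
```

Three snaps so far. Next is the fourth click.

drive_tool:
  targets:
    - {"offset":[-0.11,0.05,0],"rotation":[0,0,0.035],"hand":1}
    - {"offset":[-0.23,0.09,0],"rotation":[0,0,0.07],"hand":1}
    - {"offset":[-0.34,0.13,0],"rotation":[0,0,0.105],"hand":1}
    - {"offset":[-0.34,0.13,0],"rotation":[0,0,0.105],"hand":1}

```text
time_s: 8.5
tool_pos: [0.5285, 0.1308, 0.0923]
ee_rot: [3.141, -0.001, 1.177]
contact_force: [-0.5, -0.5, -0.0]
opening: -0.0003
gripper_force: 0.0
```

drive_tool:
  targets:
    - {"offset":[-0.11,0.05,0],"rotation":[0,0,0.035],"hand":1}
    - {"offset":[-0.23,0.09,0],"rotation":[0,0,0.07],"hand":1}
    - {"offset":[-0.34,0.13,0],"rotation":[0,0,0.105],"hand":1}
    - {"offset":[-0.34,0.13,0],"rotation":[0,0,0.105],"hand":1}

```text
time_s: 8.9
tool_pos: [0.5289, 0.1285, 0.0924]
ee_rot: [3.141, -0.004, 1.071]
contact_force: [0.7, 5.5, -0.6]
opening: 0.0
gripper_force: 2.4
```

drive_tool:
  targets:
    - {"offset":[-0.11,0.05,0],"rotation":[0,0,0.035],"hand":1}
    - {"offset":[-0.23,0.09,0],"rotation":[0,0,0.07],"hand":1}
    - {"offset":[-0.34,0.13,0],"rotation":[0,0,0.105],"hand":1}
    - {"offset":[-0.34,0.13,0],"rotation":[0,0,0.105],"hand":1}

```text
time_s: 9.3
tool_pos: [0.5283, 0.1244, 0.0923]
ee_rot: [3.141, -0.003, 0.967]
contact_force: [0.8, 3.6, -1.5]
opening: -0.0
gripper_force: 1.5
```

drive_tool:
  targets:
    - {"offset":[-0.11,0.05,0],"rotation":[0,0,0.035],"hand":1}
    - {"offset":[-0.23,0.09,0],"rotation":[0,0,0.07],"hand":1}
    - {"offset":[-0.23,0.09,0],"rotation":[0,0,0.07],"hand":1}

```text
time_s: 9.6
tool_pos: [0.527, 0.121, 0.0922]
ee_rot: [-3.141, -0.001, 0.898]
contact_force: [0.2, 0.8, -0.0]
opening: -0.0003
gripper_force: 0.0
```

The force has dropped to about zero, so it has probably snapped. I'll back off, lift and look.

drive_tool:
  targets:
    - {"offset":[0.5,0,0],"rotation":[0,0,0],"hand":1}
    - {"offset":[1,0,0],"rotation":[0,0,0],"hand":1}
    - {"offset":[1.5,0,-1],"rotation":[0,0,0],"hand":1}
    - {"offset":[2,0,-4],"rotation":[0,0,0],"hand":1}
    - {"offset":[4,0,-8],"rotation":[0,0,0],"hand":1}
    - {"offset":[6,0,-12],"rotation":[0,0,0],"hand":1}
    - {"offset":[6,0,-12],"rotation":[0,0,0],"hand":1}

```text
time_s: 10.3
tool_pos: [0.5694, 0.1709, 0.2195]
ee_rot: [3.133, -0.015, 0.898]
contact_force: [-0.3, -0.6, 0.3]
opening: 0.0001
gripper_force: 0.0
```

```bash
python3 - <<'E'
from h import *
for n in('wrist','top','side'): print(n); postcheck(snap(n,n+'4.png'))
E
```

```text
wrist
top
side
post r 0.0319 deg -50.5 12
```

View pics/wrist4.png

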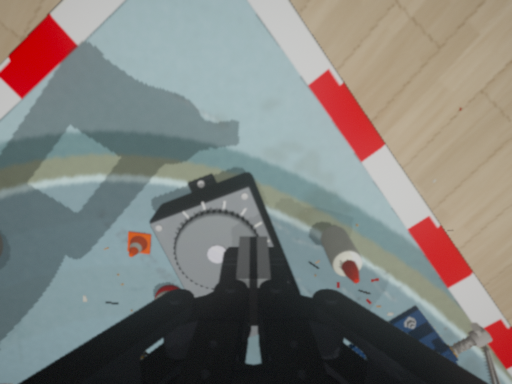

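The side camera puts the post at −50.5° (target tick −52.9°, neighbouring clicks ±24°), so the dial is on the fourth click. The bystanders are undisturbed. The button comes next.

```bash
python3 - <<'E'
from h import *
print(env.get_obs()['ee_rot']);toolshift([.4453,.0488,.11],.898)
E
```

```text
[-3.14119423e+00 -1.36930599e-03  8.96449741e-01]
shift cm [-16.77  -1.83  10.21] yaw 0.8964497411131669
rot [-0.    -0.001 -0.002]
```

drive_tool:
  targets:
    - {"offset":[-4,-0.5,0],"rotation":[0,0,0],"hand":1}
    - {"offset":[-8,-0.9,0],"rotation":[0,0,0],"hand":1}
    - {"offset":[-12,-1.3,0],"rotation":[0,0,0],"hand":1}
    - {"offset":[-15,-1.6,1],"rotation":[0,0,0],"hand":1}
    - {"offset":[-16.8,-1.8,3],"rotation":[0,0,0],"hand":1}
    - {"offset":[-16.8,-1.8,6],"rotation":[0,0,0],"hand":1}
    - {"offset":[-16.8,-1.8,8.5],"rotation":[0,0,0],"hand":1}
    - {"offset":[-16.8,-1.8,10],"rotation":[0,0,0],"hand":1}
    - {"offset":[-16.8,-1.8,10.2],"rotation":[0,0,0],"hand":1}
    - {"offset":[-16.8,-1.8,10.2],"rotation":[0,0,0],"hand":1}

```text
time_s: 11.45
tool_pos: [0.4449, 0.0482, 0.1093]
ee_rot: [-3.14, -0.0, 0.896]
contact_force: [-0.3, 0.1, 1.3]
opening: 0.0
gripper_force: 0.0
```

```bash
python3 - <<'E'
from h import *
toolshift([.4453,.0488,.092])
s=[snap(n,n+'5.png') for n in('wrist','side')]; postcheck(s[1])
a=s[0]['frame'][130:384,100:400]; b=s[1]['frame'][160:260,220:380]
cv2.imwrite('pics/v5.png',np.hstack([cv2.resize(a,(400,339)),cv2.resize(b,(400,339))])[:,:,::-1])
E
```

```text
shift cm [ 0.07 -0.    1.73] yaw 0.8956546996153429
post r 0.0319 deg -50.5 12
```

View pics/v5.png

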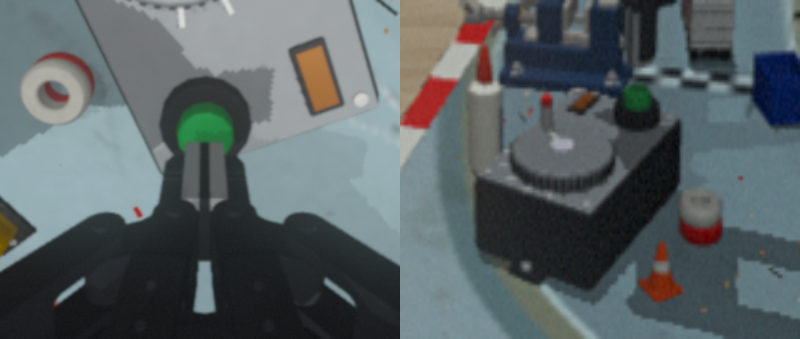

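The fingertip is centred over the button, at about (205,135) in the left half, and the post stands at the fourth click with the bystanders in place. Pressing.

drive_tool:
  targets:
    - {"offset":[0,0,0.6],"rotation":[0,0,0],"hand":1}
    - {"offset":[0,0,1.2],"rotation":[0,0,0],"hand":1}
    - {"offset":[0,0,1.6],"rotation":[0,0,0],"hand":1}
    - {"offset":[0,0,1.8],"rotation":[0,0,0],"hand":1}
    - {"offset":[0,0,2.0],"rotation":[0,0,0],"hand":1}
    - {"offset":[0,0,2.2],"rotation":[0,0,0],"hand":1}
    - {"offset":[0,0,2.3],"rotation":[0,0,0],"hand":1}
    - {"offset":[0,0,2.3],"rotation":[0,0,0],"hand":1}

```text
time_s: 12.35
tool_pos: [0.4457, 0.0485, 0.0879]
ee_rot: [-3.141, -0.002, 0.896]
contact_force: [-2.8, 0.0, 10.9]
opening: 0.0003
gripper_force: 5.6
```

drive_tool:
  targets:
    - {"offset":[0,0,0.1],"rotation":[0,0,0],"hand":1}
    - {"offset":[0,0,0.2],"rotation":[0,0,0],"hand":1}
    - {"offset":[0,0,0.2],"rotation":[0,0,0],"hand":1}

```text
time_s: 12.65
tool_pos: [0.4458, 0.0484, 0.0876]
ee_rot: [3.141, -0.002, 0.896]
contact_force: [-8.2, -0.9, 27.6]
opening: -0.0001
gripper_force: 13.8
```

There is a hard stop at z 0.0876, where I expected 0.084. I'll release in steps to see where the contact begins, which tells a full press from touching the collar.

drive_tool:
  targets:
    - {"offset":[0,0,-0.2],"rotation":[0,0,0],"hand":1}
    - {"offset":[0,0,-0.3],"rotation":[0,0,0],"hand":1}
    - {"offset":[0,0,-0.3],"rotation":[0,0,0],"hand":1}

```text
time_s: 12.95
tool_pos: [0.4457, 0.0485, 0.0884]
ee_rot: [3.142, -0.002, 0.896]
contact_force: [-1.4, -0.1, 4.2]
opening: -0.0001
gripper_force: 2.3
```

drive_tool:
  targets:
    - {"offset":[0,0,-0.1],"rotation":[0,0,0],"hand":1}
    - {"offset":[0,0,-0.1],"rotation":[0,0,0],"hand":1}

```text
time_s: 13.15
tool_pos: [0.4457, 0.0485, 0.089]
ee_rot: [-3.141, -0.002, 0.896]
contact_force: [-2.7, 0.8, 4.4]
opening: 0.0001
gripper_force: 2.1
```

drive_tool:
  targets:
    - {"offset":[0,0,-0.1],"rotation":[0,0,0],"hand":1}
    - {"offset":[0,0,-0.1],"rotation":[0,0,0],"hand":1}

```text
time_s: 13.35
tool_pos: [0.4457, 0.0485, 0.0899]
ee_rot: [-3.141, -0.002, 0.896]
contact_force: [-2.1, 0.3, 3.6]
opening: 0.0001
gripper_force: 1.8
```

drive_tool:
  targets:
    - {"offset":[0,0,-0.1],"rotation":[0,0,0],"hand":1}
    - {"offset":[0,0,-0.1],"rotation":[0,0,0],"hand":1}

```text
time_s: 13.55
tool_pos: [0.4457, 0.0485, 0.091]
ee_rot: [-3.141, -0.002, 0.896]
contact_force: [-2.0, 1.0, 3.0]
opening: 0.0002
gripper_force: 1.5
```

drive_tool:
  targets:
    - {"offset":[0,0,-0.1],"rotation":[0,0,0],"hand":1}
    - {"offset":[0,0,-0.1],"rotation":[0,0,0],"hand":1}

```text
time_s: 13.75
tool_pos: [0.4458, 0.0485, 0.092]
ee_rot: [-3.141, -0.002, 0.896]
contact_force: [-1.0, 0.1, 2.6]
opening: 0.0004
gripper_force: 1.2
```

drive_tool:
  targets:
    - {"offset":[0,0,-0.1],"rotation":[0,0,0],"hand":1}
    - {"offset":[0,0,-0.1],"rotation":[0,0,0],"hand":1}

```text
time_s: 13.95
tool_pos: [0.446, 0.0485, 0.0931]
ee_rot: [3.141, -0.002, 0.896]
contact_force: [-1.5, 0.5, 1.9]
opening: -0.0005
gripper_force: 0.9
```

drive_tool:
  targets:
    - {"offset":[0,0,-0.1],"rotation":[0,0,0],"hand":1}
    - {"offset":[0,0,-0.1],"rotation":[0,0,0],"hand":1}

```text
time_s: 14.15
tool_pos: [0.4463, 0.0485, 0.0941]
ee_rot: [3.141, -0.003, 0.896]
contact_force: [-0.5, -0.6, 0.5]
opening: 0.0003
gripper_force: 0.0
```

drive_tool:
  targets:
    - {"offset":[0,0,-0.1],"rotation":[0,0,0],"hand":1}
    - {"offset":[0,0,-0.1],"rotation":[0,0,0],"hand":1}

```text
time_s: 14.35
tool_pos: [0.4461, 0.0485, 0.0951]
ee_rot: [3.141, -0.003, 0.896]
contact_force: [-0.1, -0.4, 0.3]
opening: 0.0002
gripper_force: 0.0
```

Contact runs from about 0.0937 down to the hard stop at 0.0876. That is the full 6 mm of travel, so the button was pressed right down, and it has sprung back. I'll lift clear and check.

drive_tool:
  targets:
    - {"offset":[0,0,-2],"rotation":[0,0,0],"hand":1}
    - {"offset":[0,0,-5],"rotation":[0,0,0],"hand":1}
    - {"offset":[0,0,-9],"rotation":[0,0,0],"hand":1}
    - {"offset":[0,0,-12],"rotation":[0,0,0],"hand":1}
    - {"offset":[5,0,-12],"rotation":[0,0,0],"hand":1}
    - {"offset":[5,0,-12],"rotation":[0,0,0],"hand":1}
    - {"offset":[5,0,-12],"rotation":[0,0,0],"hand":1}

```text
time_s: 15.05
tool_pos: [0.477, 0.0878, 0.2148]
ee_rot: [-3.141, -0.001, 0.897]
contact_force: [-0.5, -0.5, -0.3]
opening: 0.0001
gripper_force: 0.0
```

```bash
python3 - <<'E'
from h import *
s=snap('side','side6.png'); postcheck(s)
cv2.imwrite('pics/v6.png',cv2.resize(s['frame'][140:270,200:400],None,fx=3,fy=3)[:,:,::-1])
E
```

```text
post r 0.0311 deg -49.9 11
```

View pics/v6.png

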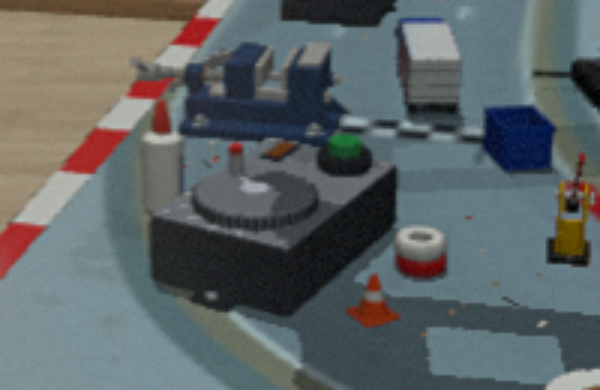

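The post (235,148) is still on the fourth click, the button (345,145) is up, and the bystanders have not moved.

```bash
python3 -c "
from workcell import env; print(env.hand_in())"
```

```text
the job is handed in; nothing more can be done
None
```

I pushed the dial four clicks clockwise and left it resting there, then pressed the green button fully down and let it spring back; the glue bottle, cone and tyres were not moved, and the job is handed in (result not shown).

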